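Hold the amber cover of a viewing box at 45 degrees

ROBOT

A 6-joint arm with a two-finger parallel gripper is mounted at the origin on a cart in front of the work surface, level with it; the furniture and walls round the work are solid. World frame = base frame: x ahead of the robot, y to its left, z up, the work surface at z = 0. Lengths are in m, angles in rad, forces in N, time in s.
With the tool pointing down it reaches from about 0.375 to 0.9 m from the base axis. Payload 3.1 kg.
Tool frame: the origin (TCP) lies midway between the tips of the shut fingers; the grasp point (between the pads) lies 19 mm behind it; z points along the fingers, y is the direction in which the jaws open and shut (so a half turn about z gives the same grasp; the last joint's range is limited). The gripper opens to 87 mm and grips with 3 to 60 N. Pads are 19 mm wide; open, the fingers measure 117 mm over their backs; the gripper's body (75 mm by 190 mm) begins 51 mm behind the grasp point.
Start: joints at [-1.345, 0.527, 1.433, -0, 1.181, -0.178], TCP at [0.246, -0.574, 0.223] pointing down, gripper open.
Joint ranges: [-3.08, 3.08], [-0.75, 2.2], [0.22, 2.44], [-1.43, 4.57], [0, 2.65], [-2.85, 2.85]. Speed limits (rad/s): [2.79, 2.79, 3.14, 3.14, 3.14, 3.14].

INTERFACE

Orientations are given as a 3x3 rotation matrix whose columns are the frame's x, y, z axes.
In Python, from workcell import ctrl, eyes gives the robot as it stands.
- The arm moves only by the tool play_rows, never from a script. Its argument "steps" is a list of rows, each a list of 7 numbers: the turn, a rotation vector about the world's x, y, z as a fraction of full scale, then the shift along the world's x, y, z as a fraction of full scale, then the closure, from 0 (fully open) to 1 (shut). A call has 1 to 8 rows; each row shifts and turns the commanded pose from where the row before left it; what a row does not reach is not made up. Full scale, the value 1, is 0.075 m for a shift and 60 degrees for a turn. A row lasts 1/12 s, in which the tool goes at most 41.7 mm and 7.16 degrees, less where a joint would pass 70% of its speed; a pose out of reach is approached as far as the arm can. A call with a number of a shift or a turn outside -1 to 1 is refused whole. A call with a gripper value outside its range is refused whole. The fingers move at their own pace and stop on an object; "grip_force" is the grip in N (left out, the last holds). Time passes only in rows, so rows that do not move let the fingers close. It gives the time, the measured TCP pose, the force and the opening at its end, in the units of the state.
- ctrl.state(): the state, without advancing time (a new reading comes with each control period).
- eyes.capture(name): name is "side" or "top" or "wrist"; returns a dict with "image" (420x560x3 uint8, red, green, blue), "range_z" (420x560 float32, m along the optical axis (not along the pixel's ray), 0 where there is no reading), "camera_matrix" (3x3 intrinsics, pixels), "R" (3x3) and "t" (3): a world point X has camera coordinates R X + t. Camera axes: x right, y down, z forward; pixel columns grow to the right and rows downward; lengths in m; the calibration is good to about 2 mm. A picture is of the moment at which its call begins.
- ctrl.close_job(): hands the job in, once; it reports no verdict.
The state is a dict: "time_s": time; "joint_pos": joint angles; "joint_vel": joint speeds; "joint_efforts": joint torques, N m; "eef_pos": TCP position; "tcp_rot": TCP orientation; "force": force on the tool from outside, world axes, zero at the start; "wrist_torque": the same for the moment, N m; "grip_width": finger opening in m.
Only numpy, scipy, OpenCV 4.12 (cv2) and the standard library are available. Lean on these libraries where they do the work, as an engineer would, in place of code of your own. Each camera call takes 0.05 s, during which the arm holds its last target. There are 200 camera calls.

TASK

Get the viewing box ready for a colleague, who will work on its window from the side: while the amber cover is still shut, move the timer that was left on it onto the notebook (flat, let go) and turn the lamp knob clockwise all the way on. Then lift the cover by its handle to 45 degrees and finish while holding it there, because it falls shut by itself and the amber plate must stay between eyes and light; at no moment open it past 60 degrees. Leave everything else on the bench where it is.

Things in the scene. Friction and masses are not known exactly. Their poses are not given: they have to be found in the camera images.
- light_box: a fixed, flat viewing box (transilluminator) of light grey sheet metal, 270 x 270 mm in plan and 68 mm high, with a hinged amber cover over the rear part of its top and a bare control strip 71 mm deep along its front edge, which carries one black knob near the left end. Origin: centre of the underside, on the bench. x points from the front (control strip, towards the robot) to the back (hinge), y to the left, z up. It cannot be shifted
- cover (a joint): opening angle of the amber cover, rad: 0 = shut and lying level, 0.785 = open at 45 degrees, stop at 1.8. The cover is a 5 mm plate, 192 mm from front to back and 262 mm wide, hinged along the back of the box; its top face is 76 mm above the bench when shut. It weighs 0.3 to 0.55 kg; nothing holds it open: it falls shut when let go
- cover_hinge (a point): middle of the cover's hinge axis, 73.5 mm above the bench; its y axis lies along the hinge line, and its axes turn with the cover (parallel to those of the box when it is shut)
- cover_grip (a point): middle of the cover's handle: a round black bar 12 mm thick and 110 mm long, parallel to the hinge (along this point's y axis), standing on two posts at its ends. Its centre line is 32 mm above the cover's top face, 172 mm in front of the hinge axis and 34.5 mm above it with the cover shut (108 mm above the bench); 26 mm are free under the bar. The front edge of the cover is 14 mm in front of it
- lamp (a joint): lamp knob, rad: 0 = off, 1.4 = fully on at its stop; it grows as the knob is turned clockwise seen from above, turns with light friction (0.03 N m) and stays where it is left. It starts at or a little above 0
- lamp_grip (a point): on the axis of the lamp knob, 30 mm above the knob's foot, 99.5 mm above the bench: the middle of the height to grip. The knob is a black disc 34 mm across and 9 mm high with an upright bar grip on it, 33 mm long, 13 mm wide, its top 39 mm above the foot. This point's x axis lies along the bar grip (the white pointer line is at its -x end), z up; it turns with the knob. The knob stands 101 mm in front of the box's centre and 85 mm to the left of it
- timer: a small white lab timer lying on its back, 62 mm (its x) by 66 mm (its y) and 20 mm high, about 70 g, with a display and three round buttons on top; it starts on the rear part of the shut cover. Origin: centre of its underside, z up
- notebook: a dark blue closed notebook lying on the bench, 208 mm (its x) by 148 mm (its y), 12 mm thick, on the robot's right. Origin: centre of its underside, z up; its top is 10 to 11 mm above that
- marker_red: a slim marker pen, 136 mm long, 12 mm thick, lying on the bench. Origin: centre of its underside. A bystander
- tweezers: steel tweezers, 127 mm long, 9 mm high, lying on the bench. Origin: centre of its underside. A bystander
- dropper_a: a small screw-cap bottle, 33 mm across, 62 mm high. Origin: centre of its underside. A bystander
- dropper_b: another small screw-cap bottle, 34 mm across, 62 mm high. Origin: centre of its underside. A bystander

How it is judged:
On the way:
1. with the cover still shut, the timer lies flat on the notebook, let go, and the lamp knob is fully on (x of timer in the frame of notebook between -0.085 and 0.085 m and y of timer in the frame of notebook between -0.06 and 0.06 m and z of timer in the frame of notebook between 0.006 and 0.016 m and angle between timer's own z axis and vertical below 0.1 rad and linear speed of timer below 0.02 m/s and contact force between the fingers and timer below 0.05 N and value of joint lamp above 1.28 rad and value of joint cover below 0.05 rad), for 0.2 s.
At the end, for the whole second after the job is handed in: The robot holds the cover still at 45 degrees, within 5 either way, with at least 0.5 N and no loose thing propping it; the lamp knob is within 0.12 rad of its fully-on stop; the timer lies flat on the notebook, its centre at least 13 mm inside the edges, untouched (x of timer in the frame of notebook between -0.085 and 0.085 m and y of timer in the frame of notebook between -0.06 and 0.06 m and z of timer in the frame of notebook between 0.006 and 0.016 m and angle between timer's own z axis and vertical below 0.1 rad and linear speed of timer below 0.02 m/s and contact force between the fingers and timer below 0.05 N and value of joint lamp above 1.28 rad and value of joint cover between 0.698 and 0.873 rad and velocity of joint cover between -0.05 and 0.05 rad/s and contact force between any of the fingers, the arm and light_box above 0.5 N and contact force between each of timer, notebook, marker_red, tweezers, dropper_a, dropper_b and light_box below 0.1 N); the arm keeps its last pose, push and grip.
It fails at once if the cover opened past 60 degrees (value of joint cover above 1.05 rad).
It fails at once if the cover lifted with the timer still on it (value of joint cover above 0.12 rad and contact force between timer and light_box above 0.05 N).
It fails at once if the notebook pushed more than 40 mm (distance of notebook from where it was at the start of the episode above 0.04 m).
It fails at once if a bystander pushed or tipped (moved more than 30 mm) (distance of any of marker_red, tweezers, dropper_a, dropper_b from where it was at the start of the episode above 0.03 m).
It also fails if it takes over 64 s, if anything falls off the work surface, if the arm or the gripper's body presses on something with over 40 N, if the wrist force passes 120 N, or if a joint passes its speed limit or range.

## Working session

There is one attempt and no reset: what is moved stays moved. The work goes in short steps, Python scripts to look and compute and a tool call to move; the robot and the scene stay as the last step left them, time stands still between calls to the robot, and variables do not carry over. Pictures are saved under pics/ and viewed, about 8 in all and at most 12, crops included, and the job is handed in when it is done.

Besides the shell and the picture viewer there is one more tool, called after "Call:" by a JSON object that holds its "name" and its "arguments", one argument or row to a line. play_rows: Moves the arm, as the interface text tells. Shift numbers are shares of 0.075 m and turn numbers shares of 60 degrees, none past 1 either way. Its arguments: {"type":"object","properties":{"steps":{"type":"array","items":{"type":"array","items":{"type":"number"}}},"grip_force":{"type":"number"}},"required":["steps"]}

```bash
mkdir -p pics; cat > h.py <<'E'
import numpy as np, cv2
from workcell import ctrl, eyes
def cap(n,f=None):
    c=eyes.capture(n)
    if f: cv2.imwrite('pics/'+f,c['image'][:,:,::-1])
    return c
def ray(c,u,v,z):
    K=c['camera_matrix'];R=c['R'];t=np.array(c['t']).ravel()
    d=R.T@np.linalg.solve(K,[u,v,1.]);o=-R.T@t
    return o+d*(z-o[2])/d[2]
def cloud(c):
    K=c['camera_matrix'];R=c['R'];t=np.array(c['t']).ravel();Z=c['range_z']
    v,u=np.mgrid[:Z.shape[0],:Z.shape[1]]
    P=np.stack([(u-K[0,2])/K[0,0]*Z,(v-K[1,2])/K[1,1]*Z,Z],-1)
    W=(P-t)@R; W[Z==0]=np.nan
    return W
E
python3 - <<'E'
from h import *
a=cap('top','top.png');b=cap('side','side.png')
np.savez('top.npz',**a);np.savez('side.npz',**b)
for c in(a,b): print(-c['R'].T@np.ravel(c['t']),c['R'])
E
```

```text
[0.46599836 0.02898757 1.46603315] [[ 0.01878898 -0.99964122 -0.01908966]
 [-0.99908624 -0.01803862 -0.03874642]
 [ 0.03838816  0.01980022 -0.99906671]]
[0.27103213 1.02351567 0.99301611] [[-0.97076413 -0.23989116  0.00832097]
 [-0.1650645   0.64199331 -0.74873113]
 [ 0.17427197 -0.72821482 -0.66282159]]
```

View pics/top.png

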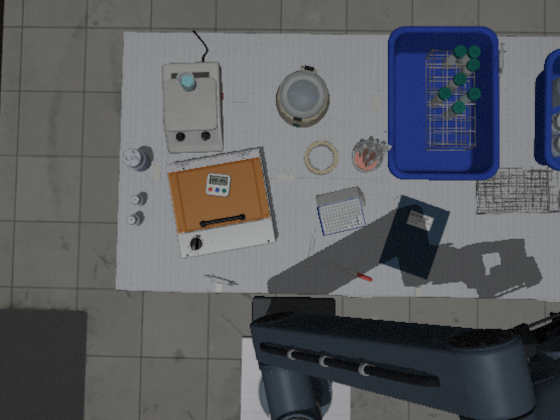

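View pics/side.png

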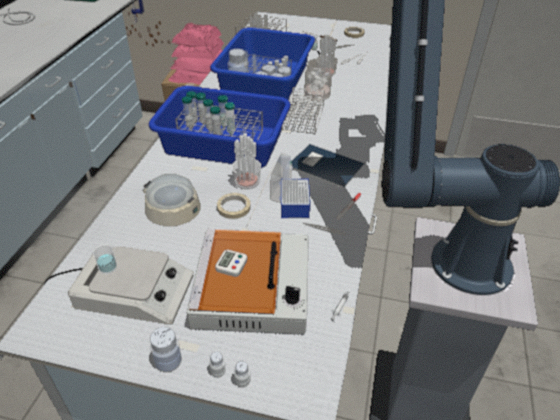

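The top view shows the amber cover at about (222,195), the timer at (218,184), the handle at (222,220), the knob at (196,243) and the notebook at (415,236). The side view agrees.

```bash
python3 - <<'E'
from h import *
a=dict(np.load('top.npz'));im=a['image'];hsv=cv2.cvtColor(im,cv2.COLOR_RGB2HSV)
def big(m,f=None):
    cs,_=cv2.findContours(m.astype(np.uint8),cv2.RETR_EXTERNAL,cv2.CHAIN_APPROX_NONE)
    return max(cs,key=cv2.contourArea)
def rect(m,z):
    c=big(m)[:,0].astype(float)
    P=np.array([ray(a,u,v,z)[:2] for u,v in c])
    r=cv2.minAreaRect((P*1000).astype(np.float32));return r
am=cv2.inRange(hsv,(5,120,60),(20,255,255));print('cover',rect(am,.076))
W=cloud(a)
roi=np.zeros(am.shape,bool);roi[165:205,195:245]=1
print('timer',rect(roi&(am==0),.096), 'z',np.nanmedian(W[181:190,213:224,2]))
roi[:]=0;roi[190:285,375:460]=1
nb=roi&(im[...,2].astype(int)-im[...,0]>8)&(im.max(-1)<110)
print('nb',rect(nb,.011),'z',np.nanmedian(W[235:255,400:415,2]))
roi[:]=0;roi[210:230,195:250]=1
dk=roi&(im.max(-1)<60)
print('handle',rect(dk,.112))
roi[:]=0;roi[230:256,180:210]=1
dk=roi&(im.max(-1)<70);print('knob',rect(dk,.09))
cr=cv2.resize(im[140:265,150:290],None,fx=4,fy=4,interpolation=cv2.INTER_CUBIC)
cr2=cv2.resize(im[185:290,370:460],None,fx=4,fy=4)
cv2.imwrite('pics/cr.png',cr[:,:,::-1])
# box top corners by depth
m=(np.abs(W[...,2]-.072)<.012);m[:, :150]=0;m[:,290:]=0;m[:140]=0;m[265:]=0
print('box',rect(m,.07))
print(ctrl.state())
E
```

```text
cover ((556.290283203125, 223.61038208007812), (170.78895568847656, 259.6902770996094), 10.915334701538086)
timer ((583.98583984375, 224.0634002685547), (67.98619079589844, 63.623443603515625), 84.67390441894531) z 0.09445039441318785
nb ((449.45855712890625, -336.6101379394531), (147.9492645263672, 208.71446228027344), 72.25587463378906) z 0.010317852618780309
handle ((485.7157287597656, 207.3050537109375), (14.767029762268066, 121.82694244384766), 10.965120315551758)
knob ((421.10516357421875, 282.7140808105469), (30.324045181274414, 31.32818031311035), 38.308963775634766)
box ((533.9024658203125, 218.59759521484375), (268.7334289550781, 268.9059753417969), 10.919525146484375)
{'time_s': 0.1, 'joint_pos': array([-1.34452047e+00,  5.28349799e-01,  1.43377600e+00, -2.53859082e-05,
        1.18138057e+00, -1.78531567e-01]), 'joint_vel': array([ 0.00055457, -0.0016789 , -0.00354759, -0.00115142,  0.00022186,
        0.00046652]), 'joint_efforts': array([-3.00811444e-04, -4.40985131e+01, -1.77150679e+01,  6.34901016e-02,
        5.33607462e-02, -4.41808868e-05]), 'eef_pos': array([ 0.24600409, -0.57383713,  0.22168327]), 'tcp_rot': array([[ 9.19174525e-01,  3.93850211e-01, -4.52230136e-04],
       [ 3.93850344e-01, -9.19172698e-01,  1.85967067e-03],
       [ 3.16754092e-04, -1.88747290e-03, -9.99998169e-01]]), 'force': array([0.31803657, 0.56920459, 0.33685723]), 'wrist_torque': array([-0.01614705, -0.01676132,  0.05104721]), 'grip_width': 0.08733212247251987}
```

View pics/cr.png

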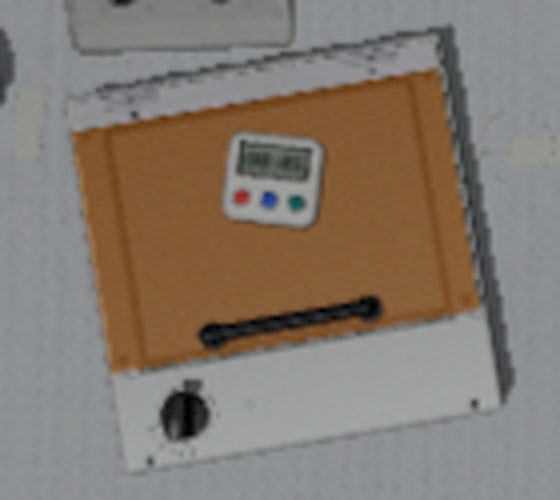

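Call:
{"name": "play_rows", "arguments": {
  "steps": [
    [0,0,0.115,0.205,0.484,0,0],
    [0,0,0.115,0.205,0.484,0,0],
    [0,0,0.115,0.205,0.484,0,0],
    [0,0,0.115,0.205,0.484,0,0],
    [0,0,0.115,0.205,0.484,0,0],
    [0,0,0.115,0.205,0.484,0,0],
    [0,0,0.115,0.205,0.484,0,0],
    [0,0,0.115,0.205,0.484,0,0]
  ]
}}

```text
time_s: 0.77
eef_pos: [0.3693, -0.282, 0.2223]
tcp_rot: [[0.196, 0.981, -0.0], [0.981, -0.196, 0.001], [0.001, -0.0, -1.0]]
force: [0.3, -0.4, 0.1]
grip_width: 0.0871
```

Call:
{"name": "play_rows", "arguments": {
  "steps": [
    [0,0,0.115,0.205,0.484,0,0],
    [0,0,0.115,0.205,0.484,0,0],
    [0,0,0.115,0.205,0.484,0,0],
    [0,0,0.115,0.205,0.484,0,0],
    [0,0,0.115,0.205,0.484,0,0],
    [0,0,0.115,0.205,0.484,0,0],
    [0,0,0.115,0.205,0.484,0,0],
    [0,0,0.115,0.205,0.484,0,0]
  ]
}}

```text
time_s: 1.43
eef_pos: [0.4923, 0.0084, 0.2224]
tcp_rot: [[-0.694, 0.72, -0.001], [0.72, 0.694, -0.0], [0.0, -0.0, -1.0]]
force: [0.6, -0.4, 0.2]
grip_width: 0.0871
```

Call:
{"name": "play_rows", "arguments": {
  "steps": [
    [0,0,0.115,0.205,0.484,0,0],
    [0,0,0.115,0.205,0.484,0,0],
    [0,0,0.115,0.205,0.484,0,0],
    [0,0,0.115,0.205,0.484,0,0],
    [0,0,0.115,0.205,0.484,0,0],
    [0,0,0.115,0.205,0.484,0,0],
    [0,0,0,0,0,0,0],
    [0,0,0,0,0,0,0]
  ]
}}

```text
time_s: 2.1
eef_pos: [0.5843, 0.2261, 0.2217]
tcp_rot: [[-0.996, 0.084, -0.001], [0.084, 0.996, -0.0], [0.001, -0.0, -1.0]]
force: [-0.1, -0.2, -0.4]
grip_width: 0.0871
```

```bash
python3 - <<'E'
from h import *
s=ctrl.state();print(s['time_s'],s['eef_pos'],s['joint_pos'],s['tcp_rot'])
c=cap('wrist','w1.png');np.savez('w1.npz',**c)
E
```

```text
2.1 [0.5842643  0.22605265 0.22166187] [ 1.91151787e-01  5.30880483e-01  1.42895349e+00 -2.43819102e-04
  1.18268202e+00 -1.29504447e+00] [[-9.96430993e-01  8.44069378e-02 -8.63633397e-04]
 [ 8.44073042e-02  9.96431257e-01 -3.96997339e-04]
 [ 8.27041982e-04 -4.68477420e-04 -9.99999548e-01]]
```

View pics/w1.png

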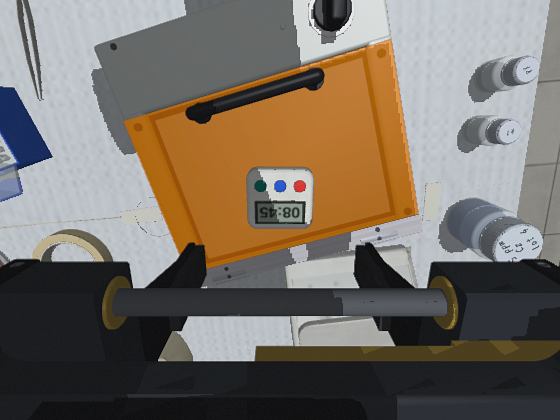

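The wrist view shows the timer at (280,197), the handle from (200,112) to (318,77), and the knob at (330,12).

```bash
python3 - <<'E'
from h import *
a=dict(np.load('w1.npz'));im=a['image'];hsv=cv2.cvtColor(im,cv2.COLOR_RGB2HSV)
def rect(m,z):
    cs,_=cv2.findContours(m.astype(np.uint8),cv2.RETR_EXTERNAL,cv2.CHAIN_APPROX_NONE)
    c=max(cs,key=cv2.contourArea)[:,0]
    return cv2.minAreaRect((np.array([ray(a,u,v,z)[:2] for u,v in c])*1000).astype(np.float32))
am=cv2.inRange(hsv,(5,120,60),(22,255,255));roi=np.zeros(am.shape,bool);roi[155:238,235:325]=1
print('timer',rect(roi&(am==0),.094))
roi[:]=0;roi[62:128,180:330]=1
print('handle',rect(roi&(im.max(-1)<60),.108))
W=cloud(a);print(W[197,280],W[95,256],W[60,250:252])
for p in((330,2),(332,22)):print(ray(a,*p,.1),W[p[1],p[0]])
E
```

```text
timer ((582.5621337890625, 227.29302978515625), (65.22554779052734, 62.04325866699219), 85.17918395996094)
handle ((487.7347717285156, 213.50485229492188), (16.631383895874023, 121.39874267578125), 10.909786224365234)
[0.58119662 0.22780316 0.09379298] [0.48692192 0.21585128 0.11509671] [[0.45321009 0.2103428  0.06793701]
 [0.4533149  0.21128967 0.06810806]]
[0.42138343 0.28143281 0.1       ] [0.42316267 0.28038183 0.10631581]
[0.435659   0.28256013 0.1       ] [0.43602234 0.28229274 0.10156942]
```

Call:
{"name": "play_rows", "arguments": {
  "steps": [
    [0,0,0,-0.012,0.01,-0.45,0],
    [0,0,0,-0.012,0.006,-0.45,0],
    [0,0,0,0,0,-0.45,0],
    [0,0,0,0,0,-0.3,0],
    [0,0,0,0,0,-0.15,0],
    [0,0,0,0,0,-0.08,0],
    [0,0,0,0,0,0,0],
    [0,0,0,0,0,0,0]
  ]
}}

```text
time_s: 2.82
eef_pos: [0.5835, 0.2249, 0.0827]
tcp_rot: [[-0.996, 0.088, 0.002], [0.088, 0.996, 0.0], [-0.002, 0.0, -1.0]]
force: [0.5, 0.5, 0.2]
grip_width: 0.0871
```

Call:
{"name": "play_rows", "arguments": {
  "steps": [
    [0,0,0,0,0,0,1],
    [0,0,0,0,0,0,1],
    [0,0,0,0,0,0,1],
    [0,0,0,0,0,0,1],
    [0,0,0,0,0,0,1],
    [0,0,0,0,0,0,1]
  ],
  "grip_force": 15
}}

```text
time_s: 3.32
eef_pos: [0.583, 0.2255, 0.0823]
tcp_rot: [[-0.996, 0.087, 0.001], [0.087, 0.996, 0.0], [-0.001, 0.0, -1.0]]
force: [-0.6, -0.9, 3.5]
grip_width: 0.0649
```

Call:
{"name": "play_rows", "arguments": {
  "steps": [
    [0,0,0,0,0,0.15,1],
    [0,0,0,0,0,0.3,1],
    [0,0,0,0,0,0.45,1],
    [0,0,0,0,0,0.45,1],
    [0,0,0,0,0,0.3,1],
    [0,0,0,-0.05,-0.235,0,1],
    [0,0,0,-0.112,-0.469,0,1],
    [0,0,0,-0.112,-0.469,0,1]
  ]
}}

```text
time_s: 3.98
eef_pos: [0.5619, 0.1375, 0.2065]
tcp_rot: [[-0.996, 0.084, 0.002], [0.084, 0.996, -0.0], [-0.002, 0.0, -1.0]]
force: [0.7, -2.0, -0.1]
grip_width: 0.0647
```

Call:
{"name": "play_rows", "arguments": {
  "steps": [
    [0,0,0,-0.112,-0.469,0,1],
    [0,0,0,-0.112,-0.469,0,1],
    [0,0,0,-0.112,-0.469,0,1],
    [0,0,0,-0.112,-0.469,0,1],
    [0,0,0,-0.112,-0.469,0,1],
    [0,0,0,-0.112,-0.469,0,1],
    [0,0,0,-0.112,-0.469,0,1],
    [0,0,0,-0.112,-0.469,0,1]
  ]
}}

```text
time_s: 4.65
eef_pos: [0.494, -0.1455, 0.2058]
tcp_rot: [[-0.996, 0.087, 0.0], [0.087, 0.996, -0.0], [-0.0, -0.0, -1.0]]
force: [0.6, -0.3, -0.3]
grip_width: 0.0652
```

Call:
{"name": "play_rows", "arguments": {
  "steps": [
    [0,0,0,-0.112,-0.469,0,1],
    [0,0,0,-0.112,-0.469,0,1],
    [0,0,0,-0.112,-0.469,0,1],
    [0,0,0,-0.112,-0.469,0,1],
    [0,0,0,-0.112,-0.469,0,1],
    [0,0,0,-0.05,-0.235,0,1],
    [0,0,0,0,0,0,1],
    [0,0,0,0,0,0,1]
  ]
}}

```text
time_s: 5.32
eef_pos: [0.4485, -0.3382, 0.2054]
tcp_rot: [[-0.996, 0.09, -0.0], [0.09, 0.996, 0.001], [0.0, 0.001, -1.0]]
force: [0.5, 0.2, -0.1]
grip_width: 0.0651
```

```bash
python3 - <<'E'
from h import *
s=ctrl.state();print(s['time_s'],s['eef_pos'],s['joint_pos'],s['grip_width'])
c=cap('wrist','w2.png');np.savez('w2.npz',**c)
W=cloud(c);
for p in((60,250),(200,120),(300,120)):print(p,W[p[1],p[0]])
E
```

```text
5.3167 [ 0.44852044 -0.33821046  0.20540107] [-8.45187046e-01  4.63860489e-01  1.61137767e+00  3.83040679e-04
  1.06697816e+00 -2.32632515e+00] 0.06511949433449854
(60, 250) [ 0.51247834 -0.6309468   0.00074048]
(200, 120) [ 0.36705879 -0.42148666  0.00049487]
(300, 120) [ 0.37704036 -0.30749195  0.00966994]
```

View pics/w2.png

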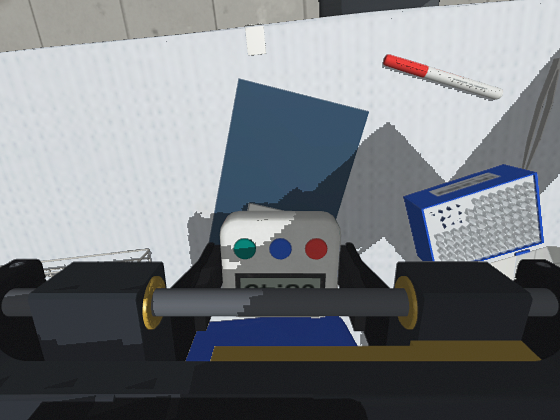

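The timer is held level above the notebook, whose near corners are at (238,80) and (368,112). Lowering it now.

Call:
{"name": "play_rows", "arguments": {
  "steps": [
    [0,0,0,0,0,-0.3,1],
    [0,0,0,0,0,-0.5,1],
    [0,0,0,0,0,-0.5,1],
    [0,0,0,0,0,-0.5,1],
    [0,0,0,0,0,-0.35,1],
    [0,0,0,0,0,-0.2,1],
    [0,0,0,0,0,-0.08,1],
    [0,0,0,0,0,0,1]
  ]
}}

```text
time_s: 6.03
eef_pos: [0.4488, -0.3353, 0.0219]
tcp_rot: [[-0.996, 0.086, -0.002], [0.086, 0.996, 0.003], [0.003, 0.003, -1.0]]
force: [0.6, -0.4, -1.0]
grip_width: 0.0649
```

Call:
{"name": "play_rows", "arguments": {
  "steps": [
    [0,0,0,0,0,-0.02,1],
    [0,0,0,0,0,-0.02,1],
    [0,0,0,0,0,0,1]
  ]
}}

```text
time_s: 6.28
eef_pos: [0.4499, -0.3379, 0.0213]
tcp_rot: [[-0.996, 0.087, 0.002], [0.087, 0.996, -0.002], [-0.002, -0.002, -1.0]]
force: [1.1, 0.7, -0.2]
grip_width: 0.0649
```

Call:
{"name": "play_rows", "arguments": {
  "steps": [
    [0,0,0,0,0,-0.02,1],
    [0,0,0,0,0,-0.015,1],
    [0,0,0,0,0,0,1],
    [0,0,0,0,0,0,1]
  ]
}}

```text
time_s: 6.62
eef_pos: [0.4491, -0.3377, 0.0177]
tcp_rot: [[-0.996, 0.087, 0.0], [0.087, 0.996, -0.0], [-0.0, -0.0, -1.0]]
force: [-0.8, -0.5, -0.1]
grip_width: 0.065
```

Call:
{"name": "play_rows", "arguments": {
  "steps": [
    [0,0,0,0,0,-0.01,1],
    [0,0,0,0,0,0,0.1],
    [0,0,0,0,0,0,0],
    [0,0,0,0,0,0,0],
    [0,0,0,0,0,0,0],
    [0,0,0,0,0,0.2,0],
    [0,0,0,0,0,0.4,0],
    [0,0,0,0,0,0.5,0]
  ]
}}

```text
time_s: 7.28
eef_pos: [0.4476, -0.336, 0.0979]
tcp_rot: [[-0.996, 0.087, -0.004], [0.087, 0.996, 0.005], [0.005, 0.004, -1.0]]
force: [-0.0, -1.3, 1.1]
grip_width: 0.0866
```

Call:
{"name": "play_rows", "arguments": {
  "steps": [
    [0,0,0,0,0,0.5,0],
    [0,0,0,0,0,0.5,0],
    [0,0,0,0,0,0.4,0],
    [0,0,0,0,0,0,0],
    [0,0,0,0,0,0,0]
  ]
}}

```text
time_s: 7.7
eef_pos: [0.45, -0.3384, 0.2064]
tcp_rot: [[-0.996, 0.087, 0.003], [0.087, 0.996, -0.004], [-0.004, -0.004, -1.0]]
force: [-0.8, 0.1, -0.8]
grip_width: 0.0868
```

```bash
python3 - <<'E'
from h import *
s=ctrl.state();print(s['time_s'],s['eef_pos'],s['grip_width'])
c=cap('wrist','w3.png');im=c['image'];W=cloud(c)
m=((np.abs(W[...,2]-.0305)<.007)).astype(np.uint8);m[262:]=0
cs,_=cv2.findContours(m,cv2.RETR_EXTERNAL,cv2.CHAIN_APPROX_NONE);k=max(cs,key=cv2.contourArea)[:,0]
P=W[k[:,1],k[:,0]];print(cv2.minAreaRect((P[:,:2]*1000).astype(np.float32)))
Q=W[m>0];A=np.c_[Q[:,:2],np.ones(len(Q))];print(np.linalg.lstsq(A,Q[:,2],rcond=None)[0],np.median(Q[:,2]))
E
```

```text
7.7 [ 0.4499549  -0.33840017  0.20638064] 0.08679553921727343
((449.3373107910156, -336.4072265625), (65.5411376953125, 60.39501190185547), 85.46104431152344)
[0.018554   0.01166599 0.02347134] 0.02790787030372397
```

View pics/w3.png

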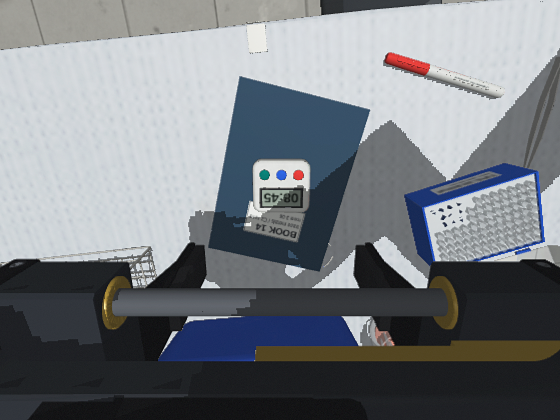

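The timer lies flat in the middle of the notebook at (281,184), released. Next, the knob.

Call:
{"name": "play_rows", "arguments": {
  "steps": [
    [0,0,0,0,0.25,0.1,0],
    [0,0,0,0,0.515,0.1,0],
    [0,0,0,0,0.515,0,0],
    [0,0,0,0,0.515,0,0],
    [0,0,0,0,0.515,0,0],
    [0,0,0,0,0.515,0,0],
    [0,0,0,0,0.515,0,0],
    [0,0,0,0,0.515,0,0]
  ]
}}

```text
time_s: 8.42
eef_pos: [0.4469, -0.0454, 0.2176]
tcp_rot: [[-0.996, 0.088, -0.004], [0.088, 0.996, 0.002], [0.005, 0.002, -1.0]]
force: [0.9, -0.4, -0.7]
grip_width: 0.0869
```

Call:
{"name": "play_rows", "arguments": {
  "steps": [
    [0,0,0,0,0.515,0,0],
    [0,0,0,0,0.515,0,0],
    [0,0,0,0,0.515,0,0],
    [0,0,0,0,0.515,0,0],
    [0,0,0,0,0.515,0,0],
    [0,0,0,0,0.515,0,0],
    [0,0,0,0,0.515,0,0],
    [0,0,0,0,0.515,0,0]
  ]
}}

```text
time_s: 9.08
eef_pos: [0.4465, 0.2625, 0.2174]
tcp_rot: [[-0.996, 0.087, -0.005], [0.087, 0.996, -0.001], [0.005, -0.002, -1.0]]
force: [1.5, 0.2, 0.0]
grip_width: 0.0872
```

Call:
{"name": "play_rows", "arguments": {
  "steps": [
    [0,0,0,0,0.3,0,0],
    [0,0,0,0,0,0,0],
    [0,0,0,0,0,0,0]
  ]
}}

```text
time_s: 9.33
eef_pos: [0.4469, 0.2839, 0.2174]
tcp_rot: [[-0.996, 0.084, -0.004], [0.084, 0.996, -0.002], [0.004, -0.002, -1.0]]
force: [0.1, 0.2, -0.5]
grip_width: 0.087
```

```bash
python3 - <<'E'
from h import *
s=ctrl.state();print(s['time_s'],s['eef_pos'],s['joint_pos'])
c=cap('wrist','w4.png');im=c['image'];W=cloud(c);np.savez('w4.npz',**c)
m=((W[...,2]>.100)&(W[...,2]<.12)&(np.hypot(W[...,0]-.419,W[...,1]-.283)<.03)).astype(np.uint8)
cs,_=cv2.findContours(m,cv2.RETR_EXTERNAL,cv2.CHAIN_APPROX_NONE);k=max(cs,key=cv2.contourArea)[:,0]
print(k.min(0),k.max(0))
P=np.array([ray(c,u,v,.1085)[:2] for u,v in k])
print(cv2.minAreaRect((P*1000).astype(np.float32)),np.nanmedian(W[m>0],0))
u,v=k.mean(0).astype(int)
cv2.imwrite('pics/k.png',cv2.resize(im[max(v-60,0):v+60,u-80:u+80],None,fx=4,fy=4)[:,:,::-1])
E
```

```text
9.3333 [0.44686321 0.28386801 0.21736001] [ 3.54857646e-01  4.07942591e-01  1.67400877e+00 -3.13755462e-04
  1.06434078e+00 -1.13178434e+00]
[272 157] [287 194]
((418.64129638671875, 287.0307312011719), (12.869237899780273, 33.36663055419922), 88.83895874023438) [0.41830192 0.28703382 0.10862113]
```

View pics/k.png

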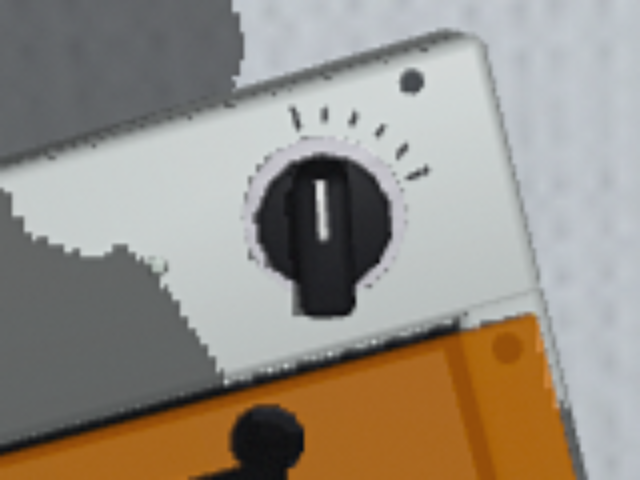

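The knob is off: its bar lies along about -1 degrees, with the pointer towards the robot. I'll go down over it with partly open jaws.

Call:
{"name": "play_rows", "arguments": {
  "steps": [
    [0,0,0.062,-0.2,0.015,0,0.4],
    [0,0,0,-0.177,0.006,-0.1,0.4],
    [0,0,0,0,0,-0.4,0.4],
    [0,0,0,0,0,-0.4,0.4],
    [0,0,0,0,0,-0.4,0.4],
    [0,0,0,0,0,-0.3,0.4],
    [0,0,0,0,0,-0.15,0.4],
    [0,0,0,0,0,0,0.4]
  ]
}}

```text
time_s: 10.05
eef_pos: [0.4183, 0.282, 0.0851]
tcp_rot: [[-1.0, 0.025, -0.008], [0.025, 1.0, -0.003], [0.008, -0.003, -1.0]]
force: [-1.0, 0.4, -1.1]
grip_width: 0.053
```

Call:
{"name": "play_rows", "arguments": {
  "steps": [
    [0,0,0,0,0,0,1],
    [0,0,0,0,0,0,1],
    [0,0,0,0,0,0,1],
    [0,0,0,0,0,0,1],
    [0,0,0,0,0,0,1],
    [0,0,0,0,0,0,1]
  ],
  "grip_force": 15
}}

```text
time_s: 10.55
eef_pos: [0.4212, 0.2848, 0.0886]
tcp_rot: [[-1.0, 0.022, 0.001], [0.022, 1.0, 0.0], [-0.001, 0.001, -1.0]]
force: [-0.4, -0.1, 0.5]
grip_width: 0.0199
```

Call:
{"name": "play_rows", "arguments": {
  "steps": [
    [0,0,0,0,0,-0.04,1],
    [0,0,0,0,0,0,1],
    [0,0,0,0,0,0,1],
    [0,0,0,0,0,0,1]
  ]
}}

```text
time_s: 10.88
eef_pos: [0.4216, 0.2858, 0.0855]
tcp_rot: [[-1.0, 0.023, 0.002], [0.023, 1.0, 0.002], [-0.002, 0.002, -1.0]]
force: [-1.6, 3.1, 5.6]
grip_width: 0.0128
```

Call:
{"name": "play_rows", "arguments": {
  "steps": [
    [0,0,-0.06,-0.025,0,0,1],
    [0,0,-0.115,0,0,0,1],
    [0,0,-0.115,0,0,0,1],
    [0,0,-0.115,0,0,0,1],
    [0,0,-0.115,0,0,0,1],
    [0,0,-0.115,0,0,0,1],
    [0,0,-0.115,0,0,0,1],
    [0,0,-0.115,0,0,0,1]
  ]
}}

```text
time_s: 11.55
eef_pos: [0.421, 0.2848, 0.0855]
tcp_rot: [[-0.595, 0.804, 0.004], [0.804, 0.595, 0.0], [-0.002, 0.004, -1.0]]
force: [1.6, -1.0, 4.6]
grip_width: 0.013
```

Call:
{"name": "play_rows", "arguments": {
  "steps": [
    [0,0,-0.115,0,0,0,1],
    [0,0,-0.115,0,0,0,1],
    [0,0,-0.1,0,0,0,1],
    [0,0,-0.07,0,0,0,1],
    [0,0,0,0,0,0,1],
    [0,0,0,0,0,0,1]
  ]
}}

```text
time_s: 12.05
eef_pos: [0.4206, 0.2848, 0.0854]
tcp_rot: [[-0.225, 0.974, 0.004], [0.974, 0.225, 0.0], [-0.001, 0.003, -1.0]]
force: [2.7, -0.2, 5.1]
grip_width: 0.0147
```

```bash
python3 - <<'E'
from h import *
s=ctrl.state();R=s['tcp_rot'];print(s['time_s'],s['eef_pos'],np.degrees(np.arctan2(R[1,1],R[0,1])),s['force'],s['wrist_torque'],s['grip_width'])
E
```

```text
12.05 [0.42058902 0.28483851 0.08542643] 13.030703285808045 [ 2.65907278 -0.22211163  5.09829981] [ 0.01562021 -0.53241174  0.40915638] 0.014732500876982416
```

Call:
{"name": "play_rows", "arguments": {
  "steps": [
    [0,0,-0.05,0,0,0,1],
    [0,0,-0.05,0,0,0,1],
    [0,0,0,0,0,0,1],
    [0,0,0,0,0,0,1]
  ],
  "grip_force": 25
}}

```text
time_s: 12.38
eef_pos: [0.4205, 0.2852, 0.0854]
tcp_rot: [[-0.124, 0.992, 0.004], [0.992, 0.124, 0.001], [0.0, 0.004, -1.0]]
force: [2.3, 2.3, 5.5]
grip_width: 0.016
```

```bash
python3 - <<'E'
from h import *
s=ctrl.state();R=s['tcp_rot'];print(s['time_s'],s['eef_pos'],np.degrees(np.arctan2(R[1,1],R[0,1])),s['force'],s['wrist_torque'],s['grip_width'])
E
```

```text
12.3833 [0.42046378 0.2852328  0.0854222 ] 7.127252073592255 [2.29560529 2.26421308 5.45108194] [ 0.34480941 -0.52659351  0.86303557] 0.016017409381149345
```

Call:
{"name": "play_rows", "arguments": {
  "steps": [
    [0,0,0,0,0,0,0.7],
    [0,0,0,0,0,0,0.7],
    [0,0,0,0,0,0,0.7],
    [0,0,0,0,0,0.2,0.7],
    [0,0,0,0,0,0.4,0.7],
    [0,0,0.03,0,0,0.5,0.7],
    [0,0,0.033,0.2,-0.1,0.5,0.7],
    [0,0,0,0.3,-0.1,0.2,0.7]
  ]
}}

```text
time_s: 13.05
eef_pos: [0.4549, 0.2698, 0.2233]
tcp_rot: [[-0.187, 0.982, -0.0], [0.982, 0.187, 0.001], [0.001, 0.0, -1.0]]
force: [1.2, 0.6, 0.3]
grip_width: 0.0262
```

Call:
{"name": "play_rows", "arguments": {
  "steps": [
    [0,0,0,0,0,0,0.5],
    [0,0,0,0,0,0,0.5],
    [0,0,0,0,0,0,0.5]
  ]
}}

```text
time_s: 13.3
eef_pos: [0.4542, 0.2689, 0.2184]
tcp_rot: [[-0.183, 0.983, -0.005], [0.983, 0.183, -0.001], [-0.0, -0.005, -1.0]]
force: [-0.7, -0.2, 0.2]
grip_width: 0.0386
```

```bash
python3 - <<'E'
from h import *
s=ctrl.state();R=s['tcp_rot'];print(s['time_s'],s['eef_pos'],np.degrees(np.arctan2(R[1,1],R[0,1])),s['grip_width'])
c=cap('wrist');t=cap('top');im=np.hstack([cv2.resize(c['image'],None,fx=.9,fy=.9),cv2.resize(t['image'][140:265,150:229],(239,378))]);cv2.imwrite('pics/w5.png',im[:,:,::-1])
for n,c in(('w',c),('t',t)):
    W=cloud(c)
    m=((W[...,2]>.098)&(W[...,2]<.12)&(np.hypot(W[...,0]-.419,W[...,1]-.284)<.027)).astype(np.uint8)
    print(n,m.sum())
    if m.sum()>10:
        k=np.argwhere(m)[:,::-1];P=np.array([ray(c,u,v,.1085)[:2] for u,v in k]);print(cv2.minAreaRect((P*1000).astype(np.float32)))
    h=((W[...,2]>.106)&(W[...,2]<.125)&(np.hypot(W[...,0]-.486,W[...,1]-.211)<.075)).astype(np.uint8)
    if h.sum()>10: print('handle',cv2.minAreaRect((W[h>0][:,:2]*1000).astype(np.float32)))
    g=(W[...,2]>.06)&(W[...,2]<.082)&(np.abs(W[...,0]-.56)<.06)&(np.abs(W[...,1]-.22)<.08);Q=W[g]
    if len(Q)>50: print('cover',np.median(Q[:,2]))
E
```

```text
13.3 [0.45415381 0.26886601 0.21838247] 10.55981064887554 0.03855211594205292
w 538
((420.0394287109375, 288.4385070800781), (13.7835054397583, 33.641845703125), 20.498537063598633)
handle ((485.5500793457031, 214.06195068359375), (11.990106582641602, 120.40889739990234), 10.830499649047852)
cover 0.07630094379672016
t 0
handle ((485.2333679199219, 209.0896759033203), (11.862645149230957, 118.97456359863281), 10.810192108154297)
cover 0.07593685974215567
```

View pics/w5.png

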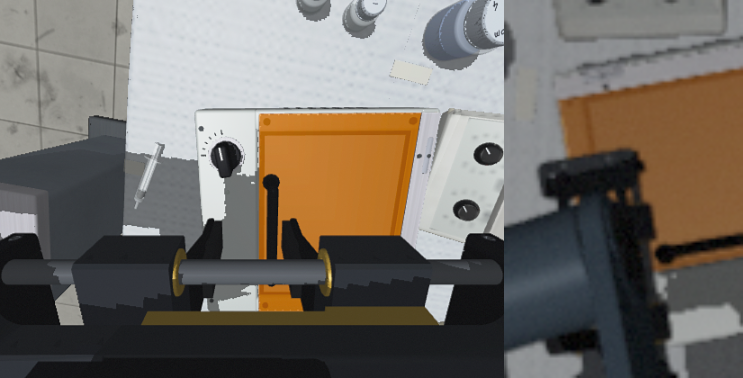

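Checking the knob: the bar now lies 80.4° clockwise of the box's x axis (1.403 rad). The opposing torque was high and the bar was skewed in the jaws, so it is on its stop. The cover is still shut at 0.076 m. Next, the handle.

Call:
{"name": "play_rows", "arguments": {
  "steps": [
    [0,0,0,0.21,-0.39,0,0.4],
    [0,0,0,0.205,-0.39,-0.2,0.4],
    [0,0,0,0,0,-0.4,0.4],
    [0,0,0,0,0,-0.4,0.4],
    [0,0,0,0,0,-0.35,0.4],
    [0,0,0,0,0,-0.25,0.4],
    [0,0,0,0,0,-0.1,0.4],
    [0,0,0,0,0,0,0.4]
  ]
}}

```text
time_s: 14.07
eef_pos: [0.4848, 0.2109, 0.0897]
tcp_rot: [[-0.184, 0.983, -0.007], [0.983, 0.184, -0.001], [-0.0, -0.007, -1.0]]
force: [0.1, 0.1, 0.1]
grip_width: 0.0516
```

Call:
{"name": "play_rows", "arguments": {
  "steps": [
    [0,0,0,0,0,0,0.4],
    [0,0,0,0,0,0,0.4]
  ]
}}

```text
time_s: 14.23
eef_pos: [0.488, 0.2115, 0.0932]
tcp_rot: [[-0.184, 0.983, 0.001], [0.983, 0.184, 0.0], [0.0, 0.001, -1.0]]
force: [0.4, 0.2, 0.4]
grip_width: 0.0526
```

Call:
{"name": "play_rows", "arguments": {
  "steps": [
    [0,0,0,-0.02,0,-0.05,1],
    [0,0,0,0,0,0,1],
    [0,0,0,0,0,0,1],
    [0,0,0,0,0,0,1],
    [0,0,0,0,0,0,1],
    [0,0,0,0,0,0,1],
    [0,0,0,0,0,0,1],
    [0,0,0,0,0,0,1]
  ],
  "grip_force": 20
}}

```text
time_s: 14.9
eef_pos: [0.4866, 0.2113, 0.0888]
tcp_rot: [[-0.184, 0.983, 0.001], [0.983, 0.184, 0.0], [0.0, 0.001, -1.0]]
force: [0.7, 0.2, 0.2]
grip_width: 0.0109
```

Call:
{"name": "play_rows", "arguments": {
  "steps": [
    [0,0,0,0,0,0,1],
    [0,0,0,0,0,0,1]
  ]
}}

```text
time_s: 15.07
eef_pos: [0.4866, 0.2113, 0.0888]
tcp_rot: [[-0.184, 0.983, 0.001], [0.983, 0.184, 0.0], [-0.0, 0.001, -1.0]]
force: [1.0, 0.2, -0.5]
grip_width: 0.011
```

Call:
{"name": "play_rows", "arguments": {
  "steps": [
    [0,0,0,0.024,0.005,0.099,1],
    [0,0,0,0.024,0.005,0.099,1],
    [0,0,0,0.032,0.006,0.096,1],
    [0,0,0,0.032,0.006,0.096,1],
    [0,0,0,0.041,0.008,0.093,1],
    [0,0,0,0.041,0.008,0.093,1],
    [0,0,0,0,0,0,1],
    [0,0,0,0,0,0,1]
  ]
}}

```text
time_s: 15.73
eef_pos: [0.5005, 0.2139, 0.1323]
tcp_rot: [[-0.184, 0.983, 0.0], [0.983, 0.184, -0.0], [-0.0, 0.0, -1.0]]
force: [1.1, -0.9, -3.8]
grip_width: 0.0108
```

```bash
cat > ang.py <<'E'
from h import *
s=ctrl.state();print(s['time_s'],s['eef_pos'],s['force'],s['wrist_torque'],s['grip_width'])
ex=np.array([np.cos(np.radians(10.9)),np.sin(np.radians(10.9))]);c0=np.array([.534,.219])
c=cap('side');np.savez('s.npz',**c);W=cloud(c);im=c['image'];hsv=cv2.cvtColor(im,cv2.COLOR_RGB2HSV)
m=cv2.inRange(hsv,(5,110,40),(22,255,255))>0
Q=W[m];Q=Q[~np.isnan(Q[:,0])];xy=(Q[:,:2]-c0)
bx=xy@ex;by=xy@[-ex[1],ex[0]];k=(abs(bx)<.16)&(abs(by)<.13)&(Q[:,2]>.06)
p=np.polyfit(bx[k],Q[k,2],1);r=abs(Q[k,2]-np.polyval(p,bx[k]));g=r<.01
p=np.polyfit(bx[k][g],Q[k,2][g],1);print('cover angle',np.degrees(np.arctan(-p[0])),k.sum(),g.sum())
g=s['eef_pos'];b=(g[:2]-c0)@ex-.122;h=g[2]+.019-.0735
print('from tcp',np.degrees(np.arctan2(h,-b))-11.34,np.hypot(b,h))
E
python3 ang.py
```

```text
15.7333 [0.50052599 0.21393347 0.13230478] [ 1.14891899 -0.87233392 -3.76438304] [-0.05507044 -0.24412702 -0.00941899] 0.010832890124854173
cover angle 15.36608559836083 4585 3404
from tcp 15.192890792673705 0.17417232153350526
```

Both readings agree at about 15°, so I'll carry on along the arc.

Call:
{"name": "play_rows", "arguments": {
  "steps": [
    [0,0,0,0.049,0.009,0.089,1],
    [0,0,0,0.049,0.009,0.089,1],
    [0,0,0,0.056,0.011,0.085,1],
    [0,0,0,0.056,0.011,0.085,1],
    [0,0,0,0.063,0.012,0.08,1],
    [0,0,0,0.063,0.012,0.08,1],
    [0,0,0,0.069,0.013,0.073,1],
    [0,0,0,0.069,0.013,0.073,1]
  ]
}}

```text
time_s: 16.45
eef_pos: [0.5338, 0.2204, 0.1816]
tcp_rot: [[-0.184, 0.983, -0.006], [0.983, 0.184, -0.001], [-0.0, -0.006, -1.0]]
force: [-7.0, -2.5, 3.2]
grip_width: 0.0112
```

Call:
{"name": "play_rows", "arguments": {
  "steps": [
    [0,0,0,0.075,0.0145,0.067,1],
    [0,0,0,0.075,0.0145,0.067,1],
    [0,0,0,0.081,0.0155,0.06,1],
    [0,0,0,0.06,0.011,0.04,1],
    [0,0,0,0,0,0,1],
    [0,0,0,0,0,0,1],
    [0,0,0,0,0,0,1],
    [0,0,0,0,0,0,1]
  ]
}}

```text
time_s: 17.12
eef_pos: [0.5556, 0.2246, 0.2006]
tcp_rot: [[-0.184, 0.983, -0.005], [0.983, 0.184, -0.001], [-0.0, -0.005, -1.0]]
force: [-8.8, -3.2, 10.0]
grip_width: 0.0114
```

```bash
python3 ang.py; python3 - <<'E'
from h import *
c=cap('side','fin.png');t=cap('top');im=np.vstack([c['image'][80:400,100:420],])
cv2.imwrite('pics/fin.png',np.hstack([cv2.resize(im,(420,420)),t['image'][140:300,120:460][:, 120:].repeat(2,0).repeat(2,1)[:420] if 0 else cv2.resize(t['image'][140:300,120:460],(380,420))])[:,:,::-1])
E
```

```text
17.1167 [0.55562286 0.22459618 0.20064541] [-8.84646428 -3.23741053  9.99513953] [-0.47644831  1.45255477  0.04701169] 0.01136834150793088
cover angle 43.294536567090844 3029 2805
from tcp 44.35588061478161 0.1769191107570295
```

View pics/fin.png

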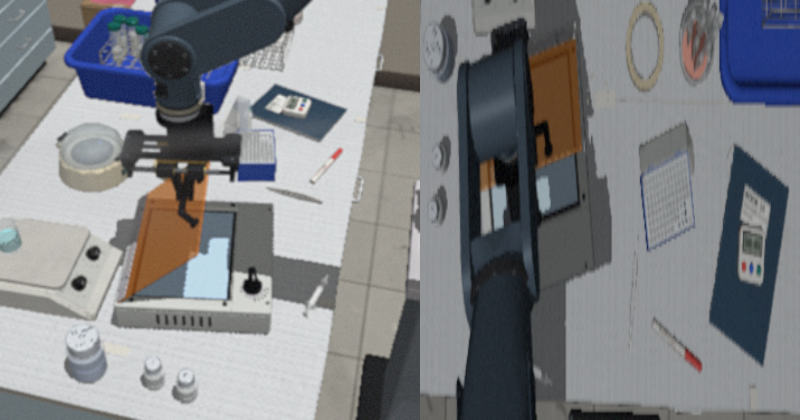

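The cover is at about 44°, the timer is on the notebook and the bystanders haven't moved. One small nudge towards 45°, then settle and check.

Call:
{"name": "play_rows", "arguments": {
  "steps": [
    [0,0,0,0.012,0.002,0.025,1],
    [0,0,0,0,0,0,1],
    [0,0,0,0,0,0,1],
    [0,0,0,0,0,0,1],
    [0,0,0,0,0,0,1],
    [0,0,0,0,0,0,1],
    [0,0,0,0,0,0,1],
    [0,0,0,0,0,0,1]
  ]
}}

```text
time_s: 17.93
eef_pos: [0.5573, 0.2249, 0.2019]
tcp_rot: [[-0.184, 0.983, -0.003], [0.983, 0.184, -0.001], [-0.0, -0.003, -1.0]]
force: [-6.7, -2.3, 6.0]
grip_width: 0.0111
```

```bash
python3 ang.py; python3 ang.py
```

```text
17.9333 [0.55731488 0.22492662 0.20191084] [-6.68558053 -2.28622297  5.99371631] [-0.38925694  1.16315677  0.03721439] 0.011142551343914718
cover angle 43.937459552620155 2947 2801
from tcp 45.04772585413801 0.17700572753086835
17.9833 [0.55730357 0.22488385 0.20189531] [-5.85851421 -2.00217939  5.79609311] [-0.4094836   1.13339453  0.01964908] 0.011406911534454089
cover angle 43.97337231694812 2944 2789
from tcp 45.03976918949934 0.1770034181311742
```

```bash
python3 -c "
from workcell import ctrl
print(ctrl.close_job())"
```

```text
the job is handed in; nothing more can be done
None
```

I handed the job in at about 18 s with the arm holding the cover at about 45°. No verdict was reported.

- **Timer:** I moved it to the middle of the notebook and let it go while the cover was shut. The camera put it at (0.449, -0.336) against a notebook centre of (0.449, -0.337), lying flat.
- **Lamp knob:** I turned it clockwise onto its stop. The bar measured 80.4° from the box axis (about 1.40 rad), and the resisting torque rose far above the knob's friction. This figure assumes the bar lines up with the box when off. The knob actually turned only about 68°, because it started roughly 12° on.
- **Cover:** I lifted it by the handle in two checked stages, and no reading went above 45°. At the end it was still, gripped with 20 N, with about 8 to 9 N measured at the tool.
- **Disagreements:** My two estimates of the final angle differ by about 1° (44.0° from the side camera, 45.0° from the tool position), both inside the 40–50° band. Wrist-camera positions ran 2 to 5 mm further left than the top camera's. I allowed for that, and it made no difference to the grasps.
- **Other items:** The last pictures show the tweezers, marker, both bottles and the notebook where they started, judged by eye and not measured.

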